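# Open the child-resistant plant-feed jug

## Task

Take the child-resistant cap off the plant-feed jug: press it firmly down to its stop against its spring, turn it anticlockwise about a sixth of a turn while keeping it pressed, then lift it off and set it down, top side up, in the middle of the round cork coaster, letting go only once it is down. Never load the cap against the jug with more than about 25 N, whether pressing, turning or pulling, and leave the other things on the shelf where they are.

Things in the scene. Friction and masses are not known exactly. Their poses are not given: they have to be found in the camera images.
- jug: White square plastic jug, 86 x 86 mm, 114 mm tall to the shoulders, held immovably in a bolted aluminium caddy (110 x 110 mm foot, 38 mm tall). Origin: centre of its underside on the shelf; z up along the neck axis. Sloping shoulders rise to the round neck (33 to 45 mm diameter), which starts at 134 mm.
- neck (a point): Point on the jug's neck axis, 158 mm above its underside, level with the closed cap's lower edge. The neck has 3 hidden bayonet hooks that hold the cap down. It breaks if the cap is loaded against it beyond about 25 N: pressing, twisting while not pressed deep enough, or pulling while locked.
- cap_mid (a point): Centre (on the axis, half-way up) of the loose grey ribbed round cap on the jug: 54 mm diameter (55 over the ribs), 42 mm tall, flat top, about 30 g, hollow and open below. Site 21 mm above its lower edge, 21 mm below its top; z out of the top. Its sides can be gripped from above in the upper 30 mm, at any yaw.
- cap_top (a point): Middle of the cap's flat top. A spring under it resists pressing with about 9 N at once plus 0.3 N per mm. The lugs pass the catches after 2 to 12 mm of pressing (differs from jug to jug, cannot be seen); a hard stop follows 1.5 mm deeper. The spring alone never exceeds 14 N, so a push of 16 to 20 N is surely at the stop.
- cap_skirt (a point): Middle of the cap's lower edge. Opening: kept pressed to the stop, turn anticlockwise seen from above; it is free from 35 to 85 degrees of turn (60 is best, near 88 it meets a stop). Free and no longer pressed, it rises about 4 mm on the spring and then lifts straight off.
- coaster: Round flat cork coaster, 110 mm diameter, 8 mm thick, fixed to the shelf. Origin: centre of its underside.
- pot: Bystander: white ceramic pot of oregano, 96 mm diameter, about 140 mm tall with the leaves. Origin: centre of its underside.
- funnel: Bystander: dark silicone funnel standing mouth down, 76 mm diameter, 75 mm tall. Origin: centre of its underside.
- dibber: Bystander: steel dibber lying down, 190 mm long along its x axis, 16 mm thick, with a 60 mm cross grip. Origin: under the middle, on the shelf.
- spoon: Bystander: wooden spoon lying down along its x axis. Origin: on the shelf, under it.

How it is judged:
By the outcome, as a careful person would: the job done as asked, in the order asked, and still so for the second after the job is handed in, with the robot touching nothing.
It also fails if it takes over 70 s, if anything falls off the work surface, if the arm or the gripper's body presses on something with over 40 N, if the wrist force passes 120 N, or if a joint passes its speed limit or range.

## Robot

A 6-joint arm with a two-finger parallel gripper is mounted at the origin on the work surface. World frame = base frame: x ahead of the robot, y to its left, z up, the work surface at z = 0. Lengths are in m, angles in rad, forces in N, time in s.
With the tool pointing down it reaches from about 0.25 to 0.775 m from the base axis. Payload 8.9 kg.
Tool frame: the origin (TCP) lies at the very end of the fingers, on their centre line; the grasp point (between the pads) lies 19 mm behind it; z points along the fingers, y is the direction in which the jaws open and shut (so a half turn about z gives the same grasp; the last joint's range is limited). The gripper opens to 85 mm and grips with 20 to 120 N. Pads are 22 mm wide; open, the fingers measure 114 mm over their backs; the gripper's body (76 mm by 85 mm) begins 54 mm behind the grasp point. The pads swing forward as they close: fully open they stand 13 mm farther back than shut.
Start: joints at [1.006, 0.291, -0.153, 1.127, 0, 1.431], TCP at [0.217, 0.478, 0.231] pointing down, gripper open.
Joint ranges: [-2.52, 2.52], [-0.91, 1.74], [-1.3, 1.37], [-1.96, 2.02], [-1.52, 1.47], [-3.14, 3.14]. Speed limits (rad/s): [2.22, 2.22, 2.79, 3.14, 3.14, 3.14].

## Interface

Orientations are given as [roll, pitch, yaw] about the fixed x, y, z axes, in that order (R = Rz(yaw) Ry(pitch) Rx(roll)).
In Python, from rig import r, optics gives the robot as it stands. The module is installed in compiled form; this text tells all that it offers.
- The arm moves only by the tool drive_tool, never from a script. Its argument "commands" is a list of rows, each an object with "dp": the shift along the tool's x, y, z in cm, a list of three; "dr": the turn, a rotation vector about the tool's x, y, z in rad, a list of three. A call has 1 to 12 rows; each row is the pose to reach, as a shift and turn from the pose commanded when the call began, along the tool's axes at that moment; what a row does not reach only later rows make up. A row lasts 1/12 s, in which the tool goes at most 41.7 mm and 7.16 degrees, less where a joint would pass 70% of its speed; a pose out of reach is approached as far as the arm can. A call with a gripper value outside its range is refused whole. "fingers" is the opening, from 0 (shut) to 1 (fully open), set as the call begins (left out, the last holds). The fingers move at their own pace and stop on an object; the grip force is fixed at half the most. Time passes only in rows, so rows that repeat a pose let the fingers close. It gives the time, the measured TCP pose, the force and the opening at its end, in the units of the state.
- r.observe(): the state, without advancing time (a new reading comes with each control period).
- optics.read_camera(name): name is "side" or "top" or "wrist"; returns (picture, depth): 480x640x3 uint8, red, green, blue; 480x640 float32, m along the optical axis (not along the pixel's ray), 0 where there is no reading.
- optics.camera_info(name): a dict with "fx", "fy", "cx", "cy" (pixels), "camera_from_world" (4x4, takes a point from world to camera coordinates); the wrist camera has in their place "T_tool_cam" (4x4, takes a point from camera to tool coordinates, whose origin is the TCP and whose axes are the flange's). Camera axes: x right, y down, z forward; pixel columns grow to the right and rows downward; lengths in m; the calibration is good to about 2 mm. A picture is of the moment at which its call begins: read the wrist's pose just before it. camera_info takes no time and is no camera call.
- r.hand_in(): hands the job in, once; it reports no verdict.
The state is a dict: "clock": time; "joint_pos": joint angles; "qvel": joint speeds; "joint_efforts": joint torques, N m; "position": TCP position; "eef_rot": TCP orientation; "wrist_force": force on the tool from outside, world axes, zero at the start; "moment": the same for the moment, N m; "finger_gap": finger opening in m.
Only numpy, scipy, OpenCV 4.12 (cv2) and the standard library are available. Lean on these libraries where they do the work, as an engineer would, in place of code of your own. Each camera call takes 0.05 s, during which the arm holds its last target.

## Working session

There is one attempt and no reset: what is moved stays moved. The work goes in short steps, Python scripts to look and compute and a tool call to move; the robot and the scene stay as the last step left them, time stands still between calls to the robot, and variables do not carry over. Pictures are saved under pics/ and viewed, and the job is handed in when it is done.

Besides the shell and the picture viewer there is one more tool, called after "Emit:" as name([rows], argument=value, ...), one row to a line, values as JSON. drive_tool: Moves the arm, as the interface text tells. Its arguments: {"type":"object","properties":{"commands":{"type":"array","items":{"type":"object","properties":{"dp":{"type":"array","items":{"type":"number"}},"dr":{"type":"array","items":{"type":"number"}}}}},"fingers":{"type":"number"}},"required":["commands"]}

```bash
mkdir -p pics; python3 - <<'E'
from rig import r, optics
import cv2, numpy as np
s=r.observe(); print({k:np.round(v,3).tolist() for k,v in s.items()})
for n in ["top","side"]:
    i=optics.camera_info(n); print(n,{k:np.round(v,4).tolist() for k,v in i.items()})
    p,d=optics.read_camera(n); cv2.imwrite(f"pics/{n}0.png",p[:,:,::-1]); np.save(f"pics/{n}0.npy",d)
print(optics.camera_info("wrist"))
E
```

```text
{'clock': 0.0, 'joint_pos': [1.006, 0.291, -0.154, 1.127, -0.0, 1.432], 'qvel': [-0.001, -0.001, -0.001, 0.0, 0.001, 0.001], 'joint_efforts': [-0.002, -53.714, 33.137, 0.016, -0.0, 0.0], 'position': [0.217, 0.478, 0.231], 'eef_rot': [-3.14, -0.0, 2.716], 'wrist_force': [-0.384, 0.965, -0.876], 'moment': [-0.006, -0.036, -0.028], 'finger_gap': 0.085}
top {'fx': 553.8267, 'fy': 553.8267, 'cx': 321.565, 'cy': 237.1283, 'camera_from_world': [[-0.0873, -0.9962, -0.0009, 0.04], [-0.9715, 0.0853, -0.2213, 0.5646], [0.2205, -0.0185, -0.9752, 1.2582], [0.0, 0.0, 0.0, 1.0]]}
side {'fx': 436.2327, 'fy': 436.2327, 'cx': 325.1416, 'cy': 237.0651, 'camera_from_world': [[-0.9949, -0.0983, 0.0213, 0.5314], [-0.0828, 0.6797, -0.7288, 0.1277], [0.0572, -0.7269, -0.6844, 0.9151], [0.0, 0.0, 0.0, 1.0]]}
{'fx': 373.99859814534716, 'fy': 373.99859814534716, 'cx': 312.6072031497134, 'cy': 236.75903277485034, 'T_tool_cam': array([[-5.65886814e-06, -9.53623141e-01, -3.01003164e-01,
         7.63547363e-02],
       [ 9.99999926e-01, -1.20862674e-04,  3.64111039e-04,
         7.44700770e-04],
       [-3.83604760e-04, -3.01003140e-01,  9.53623072e-01,
        -1.42688753e-01],
       [ 0.00000000e+00,  0.00000000e+00,  0.00000000e+00,
         1.00000000e+00]])}
```

View pics/top0.png

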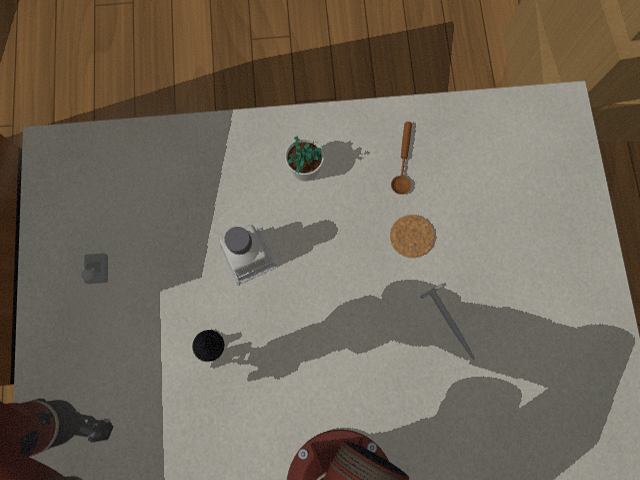

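View pics/side0.png

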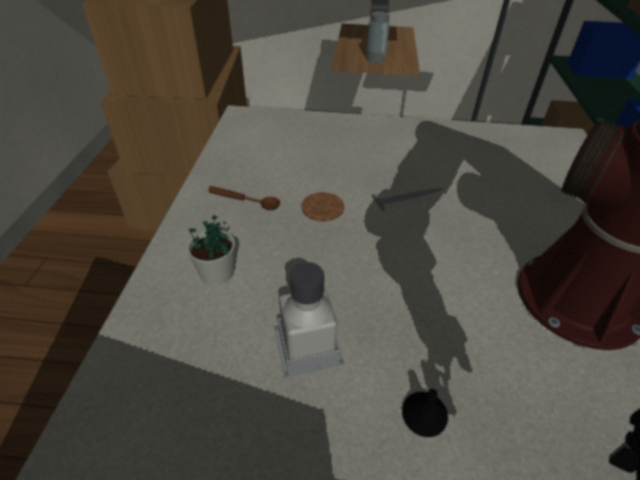

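The top view shows the cap at about (238,240), the coaster at (412,236), the funnel at (208,345), the pot at (305,158), the dibber around (450,320) and the spoon at (403,160). Next I'll measure the cap and coaster.

```bash
cat > h.py <<'E'
import numpy as np, cv2
from rig import r, optics
from scipy.spatial.transform import Rotation as R
def cloud(n,d,Twc=None):
    i=optics.camera_info(n)
    if Twc is None: Twc=np.linalg.inv(i["camera_from_world"])
    v,u=np.mgrid[:480,:640]
    P=np.stack([(u-i["cx"])/i["fx"]*d,(v-i["cy"])/i["fy"]*d,d,np.ones_like(d)],-1)
    W=(P@Twc.T)[...,:3]; W[d<=0]=np.nan
    return W
def wristT():
    s=r.observe(); T=np.eye(4); T[:3,:3]=R.from_euler('xyz',s["eef_rot"]).as_matrix(); T[:3,3]=s["position"]
    return T@optics.camera_info("wrist")["T_tool_cam"]
E
python3 - <<'E'
from h import *
for n,caps,co in [("top",(238,240),(412,236)),("side",(307,272),(323,207))]:
    d=np.load(f"pics/{n}0.npy"); W=cloud(n,d)
    for nm,c in [("cap",caps),("coaster",co)]:
        print(n,nm,W[c[1],c[0]].round(4))
    z=W[...,2]
    m=(z>.188)&(z<.215)&(np.hypot(W[...,0]-W[caps[1],caps[0],0],W[...,1]-W[caps[1],caps[0],1])<.045)
    q=W[m][:,:2].astype(np.float32); print("captop",m.sum(),q.mean(0),cv2.minEnclosingCircle(q),np.median(z[m]))
    p=cv2.imread(f"pics/{n}0.png"); hsv=cv2.cvtColor(p,cv2.COLOR_BGR2HSV)
    v,u=np.mgrid[:480,:640]
    m=(hsv[...,1]>90)&(np.hypot(u-co[0],v-co[1])<28)
    q=W[m][:,:2].astype(np.float32); print("coaster",m.sum(),q.mean(0),cv2.minEnclosingCircle(q),np.median(z[m]))
p=cv2.imread("pics/top0.png"); cv2.imwrite("pics/topc.png",cv2.resize(p[190:300,190:300],None,fx=5,fy=5))
E
```

```text
top cap [0.5434 0.1705 0.204 ]
top coaster [ 0.5606 -0.2341  0.013 ]
captop 518 [0.5468249  0.17397474] ((0.5479427576065063, 0.17475385963916779), 0.0278112031519413) 0.1982047444348779
coaster 1466 [nan nan] ((0.5646178722381592, -0.23499561846256256), 0.05687318369746208) nan
side cap [0.5498 0.1738 0.1998]
side coaster [ 0.5618 -0.2237  0.0073]
captop 865 [0.54872495 0.1830289 ] ((0.549384593963623, 0.17915113270282745), 0.027794592082500458) 0.19928112357158545
coaster 927 [nan nan] ((0.5639677047729492, -0.22957736253738403), 0.05547688528895378) nan
```

View pics/topc.png

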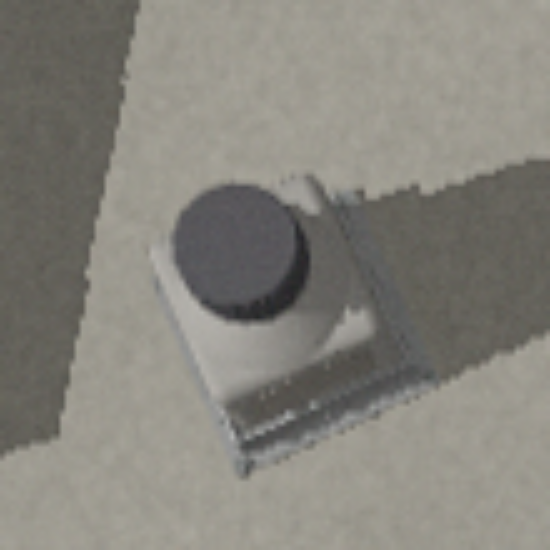

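Emit:
drive_tool([
  {"dp": [0, 0, -4]},
  {"dp": [-4, -1.3, -4]},
  {"dp": [-8, -2.6, -4]},
  {"dp": [-12, -3.9, -4]},
  {"dp": [-16, -5.3, -4]},
  {"dp": [-20, -6.6, -4]},
  {"dp": [-24, -7.9, -4]},
  {"dp": [-28, -9.2, -4]},
  {"dp": [-32, -10.5, -4]},
  {"dp": [-36, -11.8, -4]},
  {"dp": [-40, -13.1, -4]},
  {"dp": [-42.6, -14, -4]},
], fingers=1)

```text
schema error: expected keys dp, dr
```

Emit:
drive_tool([
  {"dp": [0, 0, 0]},
  {"dp": [0, 0, 0]},
  {"dp": [0, 0, 0]},
  {"dp": [0, 0, 0]},
  {"dp": [0, 0, 0]},
])

```text
schema error: expected keys dp, dr
```

```bash
python3 - <<'E'
from h import *
s=r.observe(); print({k:np.round(s[k],4).tolist() for k in ["clock","position","eef_rot","qvel","wrist_force"]})
T=wristT(); p,d=optics.read_camera("wrist"); cv2.imwrite("pics/w1.png",p[:,:,::-1]); np.save("pics/w1.npy",d); np.save("pics/w1T.npy",T)
W=cloud("wrist",d,T); z=W[...,2]
m=(np.abs(z-.2)<.008)&(np.hypot(W[...,0]-.5475,W[...,1]-.175)<.045)
q=W[m][:,:2].astype(np.float32); print(m.sum(),q.mean(0),cv2.minEnclosingCircle(q),cv2.fitEllipse(cv2.convexHull(q)),np.median(z[m]))
E
```

```text
{'clock': 0.1, 'position': [0.2166, 0.4778, 0.2308], 'eef_rot': [-3.1404, -0.0001, 2.7158], 'qvel': [-0.0009, -0.0031, 0.0001, 0.0003, -0.0008, -0.0013], 'wrist_force': [-0.5416, 1.1969, 0.658]}<stdin>:6: RuntimeWarning: Mean of empty slice.
  ret = um.true_divide(
Traceback (most recent call last):
cv2.error: OpenCV(4.12.0) /io/opencv/modules/imgproc/src/shapedescr.cpp:356: error: (-215:Assertion failed) n >= 0 && (depth == CV_32F || depth == CV_32S) in function 'fitEllipseNoDirect'
```

View pics/w1.png

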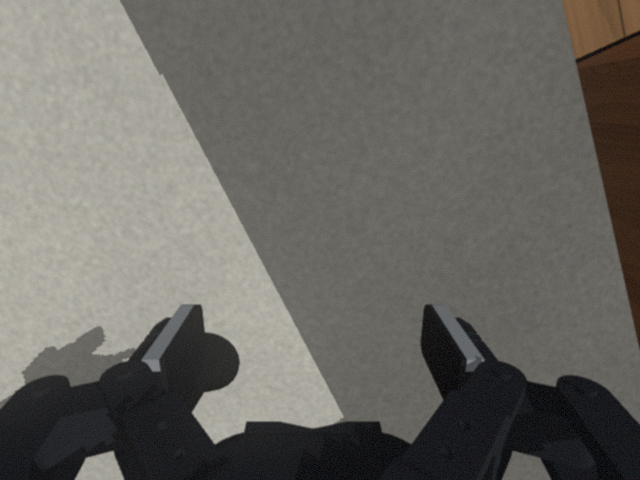

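The wrist picture is from the start pose, because the move was refused for missing "dr". It shows only the fingers and the funnel near (215,360). I'll repeat the move with dr filled in.

Emit:
drive_tool([
  {"dp": [0, 0, -4], "dr": [0, 0, 0]},
  {"dp": [-4, -1.3, -4], "dr": [0, 0, 0]},
  {"dp": [-8, -2.6, -4], "dr": [0, 0, 0]},
  {"dp": [-12, -3.9, -4], "dr": [0, 0, 0]},
  {"dp": [-16, -5.3, -4], "dr": [0, 0, 0]},
  {"dp": [-20, -6.6, -4], "dr": [0, 0, 0]},
  {"dp": [-24, -7.9, -4], "dr": [0, 0, 0]},
  {"dp": [-28, -9.2, -4], "dr": [0, 0, 0]},
  {"dp": [-32, -10.5, -4], "dr": [0, 0, 0]},
  {"dp": [-36, -11.8, -4], "dr": [0, 0, 0]},
  {"dp": [-40, -13.1, -4], "dr": [0, 0, 0]},
  {"dp": [-42.6, -14, -4], "dr": [0, 0, 0]},
], fingers=1)

```text
clock: 1.15
position: [0.5489, 0.1721, 0.2709]
eef_rot: [-3.141, 0.0, 2.714]
wrist_force: [-0.6, 0.2, -0.7]
finger_gap: 0.0855
```

Emit:
drive_tool([
  {"dp": [0, 0, 0], "dr": [0, 0, 0]},
  {"dp": [0, 0, 0], "dr": [0, 0, 0]},
  {"dp": [0, 0, 0], "dr": [0, 0, 0]},
  {"dp": [0, 0, 0], "dr": [0, 0, 0]},
  {"dp": [0, 0, 0], "dr": [0, 0, 0]},
])

```text
clock: 1.57
position: [0.5462, 0.1756, 0.2715]
eef_rot: [3.142, -0.0, 2.717]
wrist_force: [0.4, -1.0, 0.2]
finger_gap: 0.0852
```

```bash
cat > look.py <<'E'
from h import *
import sys
n=sys.argv[1]
s=r.observe(); print({k:np.round(s[k],4).tolist() for k in ["clock","position","eef_rot","wrist_force","joint_pos"]})
T=wristT(); p,d=optics.read_camera("wrist"); cv2.imwrite(f"pics/{n}.png",p[:,:,::-1]); np.save(f"pics/{n}.npy",d); np.save(f"pics/{n}T.npy",T)
E
python3 look.py w2; python3 - <<'E'
from h import *
d=np.load("pics/w2.npy");W=cloud("wrist",d,np.load("pics/w2T.npy")); z=W[...,2]
m=(np.abs(z-.2)<.006)&(np.hypot(W[...,0]-.5475,W[...,1]-.175)<.04)
q=W[m][:,:2].astype(np.float32); print(m.sum(),q.mean(0),cv2.minEnclosingCircle(q),np.median(z[m]))
v,u=np.where(m); print(u.min(),u.max(),v.min(),v.max())
E
```

```text
{'clock': 1.5667, 'position': [0.5462, 0.1756, 0.2715], 'eef_rot': [3.1415, -0.0001, 2.7173], 'wrist_force': [0.4045, -1.0263, 0.2469], 'joint_pos': [0.1837, 0.3681, 0.0633, 1.266, 0.0001, 0.6079]}
5867 [0.5491203 0.1774746] ((0.5505140423774719, 0.17684821784496307), 0.027462145313620567) 0.2001237371170119
272 360 210 295
```

View pics/w2.png

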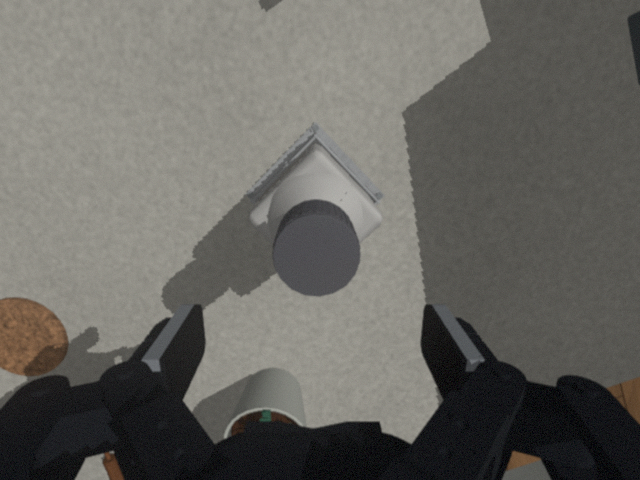

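The cap top sits at px (316,250) in the wrist view, almost centred between the fingers (inner edges at 203 and 423). I'll refine its centre.

```bash
python3 - <<'E'
from h import *
d=np.load("pics/w2.npy");T=np.load("pics/w2T.npy");W=cloud("wrist",d,T); z=W[...,2]
for t in (.0015,.0025,.004):
    m=(np.abs(z-.2)<t)&(np.hypot(W[...,0]-.5495,W[...,1]-.1765)<.04)
    q=W[m][:,:2].astype(np.float32); print(t,m.sum(),q.mean(0),cv2.minEnclosingCircle(q))
    h=cv2.convexHull(q)[:,0]; A=np.c_[2*h,np.ones(len(h))]; s=np.linalg.lstsq(A,(h**2).sum(1),rcond=None)[0]; print(' fit',s[:2],np.sqrt(s[2]+s[0]**2+s[1]**2))
# jug corners/shoulder & fixed: side/top estimates using refined thresholds
for n,c in(("top",(.5475,.175)),("side",(.549,.178))):
    W2=cloud(n,np.load(f"pics/{n}0.npy")); m=(np.abs(W2[...,2]-np.median(W2[...,2][(np.abs(W2[...,2]-.2)<.01)&(np.hypot(W2[...,0]-c[0],W2[...,1]-c[1])<.02)]))<.004)&(np.hypot(W2[...,0]-c[0],W2[...,1]-c[1])<.04)
    q=W2[m][:,:2].astype(np.float32); print(n,m.sum(),q.mean(0),cv2.minEnclosingCircle(q))
p=cv2.imread("pics/w2.png"); cv2.imwrite("pics/w2c.png",cv2.resize(p[180:320,240:400],None,fx=5,fy=5,interpolation=cv2.INTER_CUBIC)[:600])
E
```

```text
0.0015 5530 [0.5499587  0.17723459] ((0.5506008863449097, 0.17651954293251038), 0.027179645374417305)
 fit [0.55061177 0.17678149] 0.02673866372996345
0.0025 5665 [0.549763   0.17721952] ((0.5508427619934082, 0.17693209648132324), 0.027273502200841904)
 fit [0.55059444 0.17682811] 0.026778533188466205
0.004 5775 [0.5494229  0.17735143] ((0.5506770610809326, 0.17691320180892944), 0.027370287105441093)
 fit [0.55048493 0.17686236] 0.026914464370435695
top 446 [0.54770947 0.17449951] ((0.5484380722045898, 0.17424225807189941), 0.027446508407592773)
side 747 [0.5491358  0.18048428] ((0.5494373440742493, 0.1790333092212677), 0.02766929753124714)
```

View pics/w2c.png

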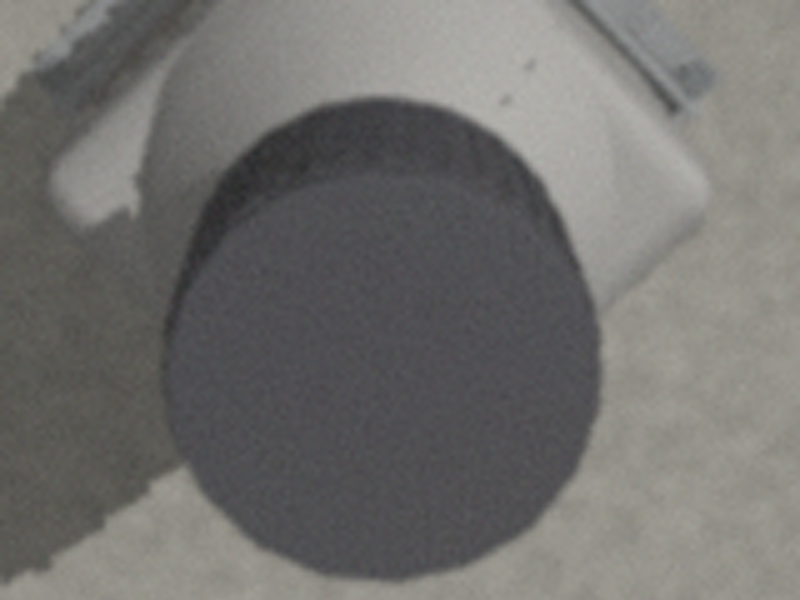

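Wrist fit: the cap centre is at (0.550, 0.177, 0.200), with a radius of 26.8 mm against the expected 27. The other cameras agree to 2 to 3 mm. I'll centre on it and descend.

Emit:
drive_tool([
  {"dp": [-0.3, 0.27, 0], "dr": [0, 0, 0]},
  {"dp": [-0.3, 0.27, 2], "dr": [0, 0, 0]},
  {"dp": [-0.3, 0.27, 4], "dr": [0, 0, 0]},
  {"dp": [-0.3, 0.27, 6], "dr": [0, 0, 0]},
  {"dp": [-0.3, 0.27, 8], "dr": [0, 0, 0]},
  {"dp": [-0.3, 0.27, 9.5], "dr": [0, 0, 0]},
  {"dp": [-0.3, 0.27, 10.3], "dr": [0, 0, 0]},
  {"dp": [-0.3, 0.27, 10.3], "dr": [0, 0, 0]},
  {"dp": [-0.3, 0.27, 10.3], "dr": [0, 0, 0]},
  {"dp": [-0.3, 0.27, 10.3], "dr": [0, 0, 0]},
])

```text
clock: 2.45
position: [0.5515, 0.1762, 0.1694]
eef_rot: [3.141, 0.001, 2.716]
wrist_force: [0.6, -0.0, 0.3]
finger_gap: 0.0854
```

Emit:
drive_tool([
  {"dp": [0, 0, 0], "dr": [0, 0, 0]},
  {"dp": [0, 0, 0], "dr": [0, 0, 0]},
  {"dp": [0, 0, 0], "dr": [0, 0, 0]},
  {"dp": [0, 0, 0], "dr": [0, 0, 0]},
], fingers=0.72)

```text
clock: 2.78
position: [0.551, 0.1759, 0.1687]
eef_rot: [3.141, 0.0, 2.716]
wrist_force: [-0.4, -0.5, -0.1]
finger_gap: 0.0612
```

```bash
python3 look.py w3
```

```text
{'clock': 2.7833, 'position': [0.551, 0.1759, 0.1687], 'eef_rot': [3.1413, 0.0005, 2.7158], 'wrist_force': [-0.3511, -0.5356, -0.0919], 'joint_pos': [0.1827, 0.431, -0.1148, 1.0244, -0.0, 0.6085]}
```

View pics/w3.png

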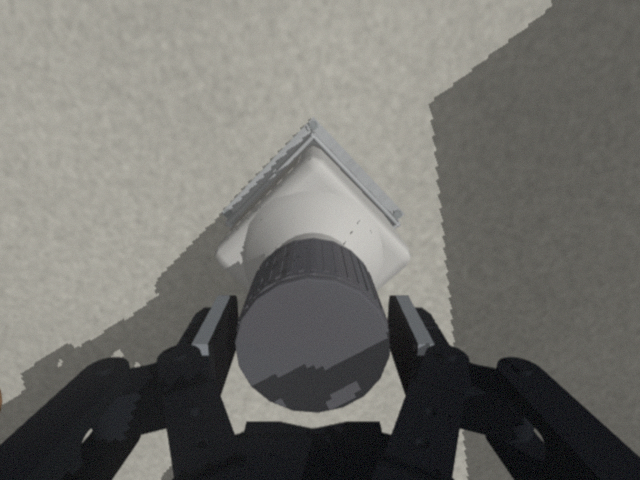

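The cap is between the pads: rim at u 236..390 (centre 313), pad edges at 238 and 389 (centre 313.5), so it is centred along the jaws. I'll check the tool-x offset.

```bash
python3 - <<'E'
from h import *
d=np.load("pics/w3.npy");W=cloud("wrist",d,np.asarray(optics.camera_info("wrist")["T_tool_cam"]))
z=W[...,2]; print(W[330,313])
m=(np.abs(z-W[330,313,2])<.002)&(np.hypot(W[...,0],W[...,1])<.032)
q=W[m][:,:2].astype(np.float32); print(m.sum(),q.mean(0),cv2.minEnclosingCircle(q),np.median(z[m]))
E
```

```text
[ 0.00845637  0.00091932 -0.0319604 ]
16571 [0.00222626 0.0005244 ] ((-5.8690922742243856e-05, -1.5979856470949017e-05), 0.03206481412053108) -0.03146555075532616
```

```bash
python3 - <<'E'
from h import *
d=np.load("pics/w3.npy");i=optics.camera_info("wrist");T=i["T_tool_cam"]
R0=T[:3,:3];t=T[:3,3]
for u,v in [(313,278),(313,411),(236,335),(390,335)]:
    ray=R0@np.array([(u-i["cx"])/i["fx"],(v-i["cy"])/i["fy"],1]); k=(-.0315-t[2])/ray[2]; print(u,v,(t+k*ray).round(4))
E
```

```text
313 278 [ 0.0273  0.0009 -0.0315]
313 411 [-0.0255  0.0009 -0.0315]
236 335 [ 0.0062 -0.0253 -0.0315]
390 335 [ 0.0062  0.0271 -0.0315]
```

Emit:
drive_tool([
  {"dp": [0.07, 0.03, 0], "dr": [0, 0, 0]},
  {"dp": [0.07, 0.03, 0], "dr": [0, 0, 0]},
  {"dp": [0.07, 0.03, 0], "dr": [0, 0, 0]},
], fingers=0.66)

```text
clock: 3.08
position: [0.5503, 0.1765, 0.1683]
eef_rot: [-3.142, -0.0, 2.716]
wrist_force: [0.5, -1.1, 0.3]
finger_gap: 0.0566
```

Emit:
drive_tool([
  {"dp": [0, 0, 0], "dr": [0, 0, 0]},
  {"dp": [0, 0, 0], "dr": [0, 0, 0]},
], fingers=0.645)

```text
clock: 3.25
position: [0.5503, 0.1764, 0.1683]
eef_rot: [-3.141, -0.0, 2.716]
wrist_force: [-1.6, 0.1, 0.9]
finger_gap: 0.055
```

Emit:
drive_tool([
  {"dp": [0, 0, 0], "dr": [0, 0, 0]},
  {"dp": [0, 0, 0], "dr": [0, 0, 0]},
], fingers=0.635)

```text
clock: 3.42
position: [0.5502, 0.1763, 0.1684]
eef_rot: [-3.141, 0.0, 2.716]
wrist_force: [-1.8, -1.8, 3.0]
finger_gap: 0.0543
```

Emit:
drive_tool([
  {"dp": [0, 0, 0], "dr": [0, 0, 0]},
  {"dp": [0, 0, 0], "dr": [0, 0, 0]},
], fingers=0.62)

```text
clock: 3.58
position: [0.5503, 0.1763, 0.1685]
eef_rot: [-3.141, 0.0, 2.716]
wrist_force: [-3.0, -1.8, 4.4]
finger_gap: 0.0536
```

Emit:
drive_tool([
  {"dp": [0, 0, 0], "dr": [0, 0, 0]},
  {"dp": [0, 0, 0], "dr": [0, 0, 0]},
  {"dp": [0, 0, 0], "dr": [0, 0, 0]},
], fingers=0.5)

```text
clock: 3.83
position: [0.5503, 0.1763, 0.1687]
eef_rot: [-3.142, 0.0, 2.716]
wrist_force: [-1.5, -2.3, 6.4]
finger_gap: 0.0528
```

Emit:
drive_tool([
  {"dp": [0, 0, 0.05], "dr": [0, 0, 0]},
  {"dp": [0, 0, 0.1], "dr": [0, 0, 0]},
  {"dp": [0, 0, 0.1], "dr": [0, 0, 0]},
  {"dp": [0, 0, 0.1], "dr": [0, 0, 0]},
])

```text
clock: 4.17
position: [0.5504, 0.1763, 0.168]
eef_rot: [3.141, 0.001, 2.716]
wrist_force: [-3.1, -2.3, 8.4]
finger_gap: 0.0529
```

Emit:
drive_tool([
  {"dp": [0, 0, 0.05], "dr": [0, 0, 0]},
  {"dp": [0, 0, 0.1], "dr": [0, 0, 0]},
  {"dp": [0, 0, 0.1], "dr": [0, 0, 0]},
])

```text
clock: 4.42
position: [0.5504, 0.1764, 0.1669]
eef_rot: [3.141, 0.001, 2.716]
wrist_force: [-3.5, -2.4, 9.2]
finger_gap: 0.0533
```

Emit:
drive_tool([
  {"dp": [0, 0, 0.05], "dr": [0, 0, 0]},
  {"dp": [0, 0, 0.1], "dr": [0, 0, 0]},
  {"dp": [0, 0, 0.1], "dr": [0, 0, 0]},
])

```text
clock: 4.67
position: [0.5504, 0.1764, 0.166]
eef_rot: [3.141, 0.001, 2.716]
wrist_force: [-2.8, -2.0, 8.6]
finger_gap: 0.0533
```

Emit:
drive_tool([
  {"dp": [0, 0, 0.05], "dr": [0, 0, 0]},
  {"dp": [0, 0, 0.1], "dr": [0, 0, 0]},
  {"dp": [0, 0, 0.1], "dr": [0, 0, 0]},
])

```text
clock: 4.92
position: [0.5504, 0.1763, 0.165]
eef_rot: [3.141, 0.001, 2.716]
wrist_force: [-4.2, -2.6, 10.5]
finger_gap: 0.053
```

Emit:
drive_tool([
  {"dp": [0, 0, 0.05], "dr": [0, 0, 0]},
  {"dp": [0, 0, 0.1], "dr": [0, 0, 0]},
  {"dp": [0, 0, 0.1], "dr": [0, 0, 0]},
])

```text
clock: 5.17
position: [0.5504, 0.1764, 0.164]
eef_rot: [3.141, 0.001, 2.716]
wrist_force: [-3.1, -2.8, 9.3]
finger_gap: 0.0527
```

Emit:
drive_tool([
  {"dp": [0, 0, 0.05], "dr": [0, 0, 0]},
  {"dp": [0, 0, 0.1], "dr": [0, 0, 0]},
  {"dp": [0, 0, 0.1], "dr": [0, 0, 0]},
])

```text
clock: 5.42
position: [0.5504, 0.1764, 0.1631]
eef_rot: [3.141, 0.001, 2.716]
wrist_force: [-3.9, -2.0, 10.8]
finger_gap: 0.0529
```

Emit:
drive_tool([
  {"dp": [0, 0, 0.05], "dr": [0, 0, 0]},
  {"dp": [0, 0, 0.1], "dr": [0, 0, 0]},
  {"dp": [0, 0, 0.1], "dr": [0, 0, 0]},
])

```text
clock: 5.67
position: [0.5504, 0.1764, 0.1621]
eef_rot: [3.141, 0.001, 2.716]
wrist_force: [-3.7, -1.9, 11.4]
finger_gap: 0.0529
```

Emit:
drive_tool([
  {"dp": [0, 0, 0.05], "dr": [0, 0, 0]},
  {"dp": [0, 0, 0.07], "dr": [0, 0, 0]},
  {"dp": [0, 0, 0.07], "dr": [0, 0, 0]},
])

```text
clock: 5.92
position: [0.5504, 0.1763, 0.1615]
eef_rot: [3.141, 0.001, 2.716]
wrist_force: [-3.3, -2.3, 11.3]
finger_gap: 0.0526
```

```bash
python3 look.py w4
```

```text
{'clock': 5.9167, 'position': [0.5504, 0.1763, 0.1615], 'eef_rot': [3.1414, 0.0008, 2.7157], 'wrist_force': [-3.3395, -2.2835, 11.2533], 'joint_pos': [0.1837, 0.4356, -0.1275, 1.0068, -0.0003, 0.6096]}
```

View pics/w4.png

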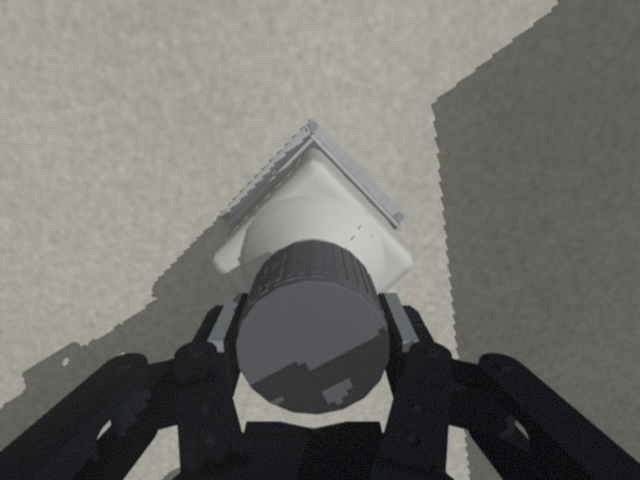

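The cap still sits at u 237..389, v 280..412, as before, so it is moving down with the fingers and not slipping. I'll keep pressing.

Emit:
drive_tool([
  {"dp": [0, 0, 0.04], "dr": [0, 0, 0]},
  {"dp": [0, 0, 0.08], "dr": [0, 0, 0]},
  {"dp": [0, 0, 0.08], "dr": [0, 0, 0]},
])

```text
clock: 6.22
position: [0.5505, 0.1763, 0.1607]
eef_rot: [3.141, 0.001, 2.716]
wrist_force: [-3.9, -2.7, 10.2]
finger_gap: 0.0528
```

Emit:
drive_tool([
  {"dp": [0, 0, 0.04], "dr": [0, 0, 0]},
  {"dp": [0, 0, 0.08], "dr": [0, 0, 0]},
  {"dp": [0, 0, 0.08], "dr": [0, 0, 0]},
])

```text
clock: 6.47
position: [0.5505, 0.1763, 0.1599]
eef_rot: [3.141, 0.001, 2.716]
wrist_force: [-3.4, -2.1, 11.4]
finger_gap: 0.0531
```

Emit:
drive_tool([
  {"dp": [0, 0, 0.04], "dr": [0, 0, 0]},
  {"dp": [0, 0, 0.08], "dr": [0, 0, 0]},
  {"dp": [0, 0, 0.08], "dr": [0, 0, 0]},
])

```text
clock: 6.72
position: [0.5505, 0.1763, 0.1591]
eef_rot: [3.141, 0.001, 2.716]
wrist_force: [-4.2, -2.6, 11.6]
finger_gap: 0.0527
```

Emit:
drive_tool([
  {"dp": [0, 0, 0.04], "dr": [0, 0, 0]},
  {"dp": [0, 0, 0.08], "dr": [0, 0, 0]},
  {"dp": [0, 0, 0.08], "dr": [0, 0, 0]},
])

```text
clock: 6.97
position: [0.5505, 0.1764, 0.1583]
eef_rot: [3.141, 0.001, 2.716]
wrist_force: [-3.4, -2.6, 11.3]
finger_gap: 0.0531
```

Emit:
drive_tool([
  {"dp": [0, 0, 0.04], "dr": [0, 0, 0]},
  {"dp": [0, 0, 0.07], "dr": [0, 0, 0]},
  {"dp": [0, 0, 0.07], "dr": [0, 0, 0]},
])

```text
clock: 7.22
position: [0.5505, 0.1763, 0.1578]
eef_rot: [3.141, 0.001, 2.716]
wrist_force: [-4.7, -2.5, 11.8]
finger_gap: 0.0531
```

Emit:
drive_tool([
  {"dp": [0, 0, 0.03], "dr": [0, 0, 0]},
  {"dp": [0, 0, 0.06], "dr": [0, 0, 0]},
  {"dp": [0, 0, 0.06], "dr": [0, 0, 0]},
])

```text
clock: 7.47
position: [0.5505, 0.1763, 0.1577]
eef_rot: [3.141, 0.001, 2.716]
wrist_force: [-6.8, -2.9, 17.1]
finger_gap: 0.053
```

At the stop: force jumped to 17 N with no further travel, about 11 mm down. I'll ease the lateral force slightly, then turn.

Emit:
drive_tool([
  {"dp": [0.02, -0.02, 0], "dr": [0, 0, 0]},
  {"dp": [0.02, -0.02, 0], "dr": [0, 0, -0.03]},
  {"dp": [0.02, -0.02, 0], "dr": [0, 0, -0.06]},
  {"dp": [0.02, -0.02, 0], "dr": [0, 0, -0.06]},
])

```text
clock: 7.8
position: [0.5509, 0.1765, 0.1577]
eef_rot: [3.14, 0.002, 2.778]
wrist_force: [-3.8, -1.0, 14.9]
finger_gap: 0.0532
```

```bash
python3 -c "
from h import *
s=r.observe();print(s['moment'],s['wrist_force'])"
```

```text
[-0.3840162   0.69537642 -0.01160791] [-3.80924502 -1.00329986 14.91628443]
```

Emit:
drive_tool([
  {"dp": [0, 0, 0.02], "dr": [0, 0, 0]},
  {"dp": [0, 0, 0.02], "dr": [0, 0, -0.03]},
  {"dp": [0, 0, 0.02], "dr": [0, 0, -0.06]},
  {"dp": [0, 0, 0.02], "dr": [0, 0, -0.09]},
  {"dp": [0, 0, 0.02], "dr": [0, 0, -0.12]},
])

```text
clock: 8.22
position: [0.5513, 0.1768, 0.1577]
eef_rot: [3.14, 0.003, 2.897]
wrist_force: [-1.6, -0.7, 15.4]
finger_gap: 0.0528
```

Emit:
drive_tool([
  {"dp": [0, 0, 0.02], "dr": [0, 0, -0.03]},
  {"dp": [0, 0, 0.02], "dr": [0, 0, -0.07]},
  {"dp": [0, 0, 0.02], "dr": [0, 0, -0.11]},
  {"dp": [0, 0, 0.02], "dr": [0, 0, -0.15]},
  {"dp": [0, 0, 0.02], "dr": [0, 0, -0.18]},
])

```text
clock: 8.63
position: [0.5517, 0.177, 0.1577]
eef_rot: [3.14, 0.004, 3.078]
wrist_force: [-1.4, 0.7, 15.8]
finger_gap: 0.0526
```

```bash
python3 look.py w5;python3 -c "
from h import *
s=r.observe();print(s['moment'],s['wrist_force'])"
```

```text
{'clock': 8.6333, 'position': [0.5517, 0.177, 0.1577], 'eef_rot': [3.1399, 0.004, 3.078], 'wrist_force': [-1.3682, 0.7362, 15.7862], 'joint_pos': [0.1839, 0.4382, -0.1341, 0.9942, 0.0006, 0.2475]}
[-0.00367873  0.30947302 -0.04667453] [-0.22767765  1.01134704 15.21713341]
```

View pics/w5.png

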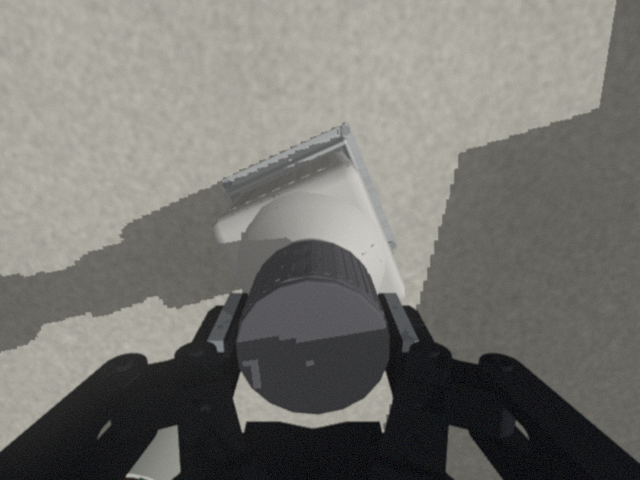

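The cap is in the pads as before (u 238..389), the jug appears turned about 20°, and torque is small. I'll keep turning.

Emit:
drive_tool([
  {"dp": [0, 0, 0.02], "dr": [0, 0, -0.05]},
  {"dp": [0, 0, 0.02], "dr": [0, 0, -0.1]},
  {"dp": [0, 0, 0.02], "dr": [0, 0, -0.15]},
  {"dp": [0, 0, 0.02], "dr": [0, 0, -0.2]},
  {"dp": [0, 0, 0.02], "dr": [0, 0, -0.25]},
  {"dp": [0, 0, 0.02], "dr": [0, 0, -0.3]},
])

```text
clock: 9.18
position: [0.5518, 0.1771, 0.1577]
eef_rot: [3.141, 0.005, -2.905]
wrist_force: [-2.1, 1.3, 15.7]
finger_gap: 0.0529
```

Emit:
drive_tool([
  {"dp": [0, 0, 0.01], "dr": [0, 0, -0.05]},
  {"dp": [0, 0, 0.01], "dr": [0, 0, -0.11]},
  {"dp": [0, 0, 0.01], "dr": [0, 0, -0.17]},
  {"dp": [0, 0, 0.01], "dr": [0, 0, -0.23]},
  {"dp": [0, 0, 0.01], "dr": [0, 0, -0.29]},
  {"dp": [0, 0, 0.01], "dr": [0, 0, -0.35]},
  {"dp": [0, 0, 0.01], "dr": [0, 0, -0.4]},
  {"dp": [0, 0, 0.01], "dr": [0, 0, -0.4]},
])

```text
clock: 9.85
position: [0.5517, 0.1771, 0.1577]
eef_rot: [-3.14, 0.005, -2.504]
wrist_force: [-3.1, 1.1, 18.1]
finger_gap: 0.0524
```

```bash
python3 look.py w6; python3 -c "
from h import *
a,b=[cv2.imread(f'pics/{n}.png')[230:330,220:410] for n in('w5','w6')]
cv2.imwrite('pics/cmp.png',cv2.resize(np.vstack([a,b]),None,fx=3,fy=3))
s=r.observe();print(s['moment'],s['wrist_force'])"
```

```text
{'clock': 9.85, 'position': [0.5517, 0.1771, 0.1577], 'eef_rot': [-3.1404, 0.0045, -2.5039], 'wrist_force': [-3.0958, 1.0881, 18.1087], 'joint_pos': [0.184, 0.438, -0.1343, 0.9938, 0.0009, -0.4536]}
[0.07964683 0.53053809 0.10450925] [-2.61909464  1.3952425  17.40678384]
```

View pics/cmp.png

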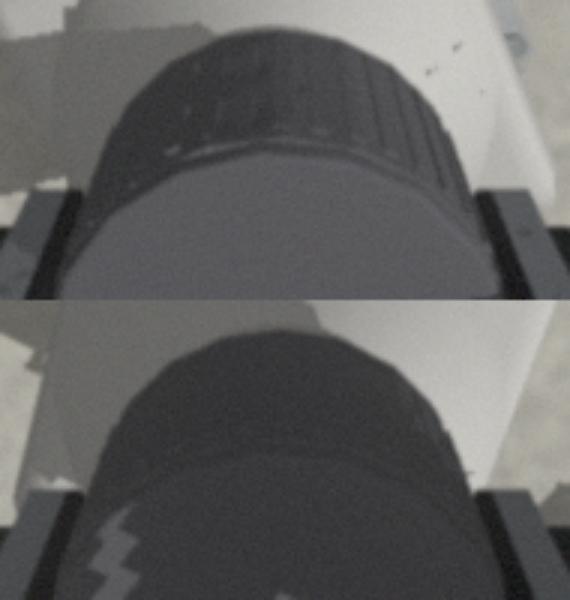

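Turned 61° with almost no torque, still on the stop at about 18 N. Now I'll ease up while watching for a pull.

Emit:
drive_tool([
  {"dp": [0, 0, -0.15], "dr": [0, 0, 0]},
  {"dp": [0, 0, -0.3], "dr": [0, 0, 0]},
  {"dp": [0, 0, -0.45], "dr": [0, 0, 0]},
  {"dp": [0, 0, -0.6], "dr": [0, 0, 0]},
  {"dp": [0, 0, -0.75], "dr": [0, 0, 0]},
  {"dp": [0, 0, -0.75], "dr": [0, 0, 0]},
])

```text
clock: 10.4
position: [0.5516, 0.1771, 0.1645]
eef_rot: [-3.141, 0.004, -2.507]
wrist_force: [-0.6, 1.9, 10.4]
finger_gap: 0.0531
```

Emit:
drive_tool([
  {"dp": [0, 0, -0.1], "dr": [0, 0, 0]},
  {"dp": [0, 0, -0.2], "dr": [0, 0, 0]},
  {"dp": [0, 0, -0.3], "dr": [0, 0, 0]},
  {"dp": [0, 0, -0.3], "dr": [0, 0, 0]},
])

```text
clock: 10.73
position: [0.5516, 0.1771, 0.1674]
eef_rot: [-3.141, 0.004, -2.507]
wrist_force: [-0.0, 1.2, 8.8]
finger_gap: 0.0529
```

Emit:
drive_tool([
  {"dp": [0, 0, -0.1], "dr": [0, 0, 0]},
  {"dp": [0, 0, -0.15], "dr": [0, 0, 0]},
  {"dp": [0, 0, -0.15], "dr": [0, 0, 0]},
])

```text
clock: 10.98
position: [0.5516, 0.1771, 0.1688]
eef_rot: [-3.141, 0.004, -2.507]
wrist_force: [1.1, 1.3, 8.9]
finger_gap: 0.0529
```

Emit:
drive_tool([
  {"dp": [0, 0, -0.05], "dr": [0, 0, 0]},
  {"dp": [0, 0, -0.1], "dr": [0, 0, 0]},
  {"dp": [0, 0, -0.1], "dr": [0, 0, 0]},
])

```text
clock: 11.23
position: [0.5515, 0.1771, 0.1697]
eef_rot: [-3.141, 0.004, -2.507]
wrist_force: [1.7, 0.1, 8.3]
finger_gap: 0.0528
```

Emit:
drive_tool([
  {"dp": [0, 0, -0.03], "dr": [0, 0, 0]},
  {"dp": [0, 0, -0.07], "dr": [0, 0, 0]},
  {"dp": [0, 0, -0.07], "dr": [0, 0, 0]},
])

```text
clock: 11.48
position: [0.5515, 0.1771, 0.1703]
eef_rot: [-3.141, 0.004, -2.507]
wrist_force: [1.4, 1.6, 8.4]
finger_gap: 0.053
```

The cap is above its closed height with the spring still pushing up, so it is unlocked. I'll continue lifting.

Emit:
drive_tool([
  {"dp": [0, 0, -0.08], "dr": [0, 0, 0]},
  {"dp": [0, 0, -0.15], "dr": [0, 0, 0]},
  {"dp": [0, 0, -0.15], "dr": [0, 0, 0]},
])

```text
clock: 11.73
position: [0.5515, 0.1771, 0.1719]
eef_rot: [-3.141, 0.004, -2.507]
wrist_force: [1.3, 1.4, 8.2]
finger_gap: 0.0528
```

Emit:
drive_tool([
  {"dp": [0, 0, -0.08], "dr": [0, 0, 0]},
  {"dp": [0, 0, -0.15], "dr": [0, 0, 0]},
  {"dp": [0, 0, -0.15], "dr": [0, 0, 0]},
])

```text
clock: 11.98
position: [0.5509, 0.1768, 0.1727]
eef_rot: [-3.141, 0.002, -2.507]
wrist_force: [0.7, 1.7, 6.5]
finger_gap: 0.0529
```

Emit:
drive_tool([
  {"dp": [0, 0, -0.08], "dr": [0, 0, 0]},
  {"dp": [0, 0, -0.15], "dr": [0, 0, 0]},
  {"dp": [0, 0, -0.15], "dr": [0, 0, 0]},
])

```text
clock: 12.23
position: [0.5497, 0.1763, 0.1733]
eef_rot: [3.141, -0.001, -2.507]
wrist_force: [-0.8, -0.4, 0.5]
finger_gap: 0.0528
```

Free, with zero force. Now I'll lift straight off.

Emit:
drive_tool([
  {"dp": [0, 0, -0.3], "dr": [0, 0, 0]},
  {"dp": [0, 0, -0.6], "dr": [0, 0, 0]},
  {"dp": [0, 0, -1.0], "dr": [0, 0, 0]},
  {"dp": [0, 0, -1.0], "dr": [0, 0, 0]},
])

```text
clock: 12.57
position: [0.5505, 0.1764, 0.1846]
eef_rot: [-3.141, 0.001, -2.507]
wrist_force: [0.3, -0.5, -1.2]
finger_gap: 0.0531
```

Emit:
drive_tool([
  {"dp": [0, 0, -1], "dr": [0, 0, 0]},
  {"dp": [0, 0, -2.5], "dr": [0, 0, 0]},
  {"dp": [0, 0, -4.5], "dr": [0, 0, 0]},
  {"dp": [0, 0, -6.5], "dr": [0, 0, 0]},
  {"dp": [0, 0, -7], "dr": [0, 0, 0]},
  {"dp": [0, 0, -7], "dr": [0, 0, 0]},
])

```text
clock: 13.07
position: [0.551, 0.1765, 0.2555]
eef_rot: [-3.14, 0.003, -2.507]
wrist_force: [-0.1, 0.4, -0.7]
finger_gap: 0.0529
```

```bash
python3 look.py w7; python3 - <<'E'
from h import *
for n in("top","side"):
    p,d=optics.read_camera(n); cv2.imwrite(f"pics/{n}1.png",p[:,:,::-1]); np.save(f"pics/{n}1.npy",d)
# coaster fit from original images
for n,co in(("top",(412,236)),("side",(323,207))):
    p=cv2.imread(f"pics/{n}0.png"); hsv=cv2.cvtColor(p,cv2.COLOR_BGR2HSV); v,u=np.mgrid[:480,:640]
    m=((hsv[...,1]>75)&(np.hypot(u-co[0],v-co[1])<28)).astype(np.uint8)
    m=cv2.morphologyEx(m,cv2.MORPH_OPEN,np.ones((3,3)))
    c=max(cv2.findContours(m,0,2)[0],key=cv2.contourArea); i=optics.camera_info(n); Twc=np.linalg.inv(i["camera_from_world"])
    q=[]
    for (x,y) in cv2.convexHull(c)[:,0]:
        ray=Twc[:3,:3]@np.array([(x-i["cx"])/i["fx"],(y-i["cy"])/i["fy"],1]); k=(.007-Twc[2,3])/ray[2]; q.append((Twc[:3,3]+k*ray)[:2])
    q=np.array(q); A=np.c_[2*q,np.ones(len(q))]; s=np.linalg.lstsq(A,(q**2).sum(1),rcond=None)[0]
    print(n,m.sum(),s[:2],np.sqrt(s[2]+s[0]**2+s[1]**2))
E
```

```text
{'clock': 13.0667, 'position': [0.551, 0.1765, 0.2555], 'eef_rot': [-3.1401, 0.003, -2.5074], 'wrist_force': [-0.0876, 0.4444, -0.6828], 'joint_pos': [0.1837, 0.3803, 0.0397, 1.2268, -0.0, -0.4505]}
top 1491 [ 0.56296437 -0.23467498] 0.05470009410790272
side 954 [ 0.56395896 -0.22836409] 0.055297280772806705
```

View pics/side1.png

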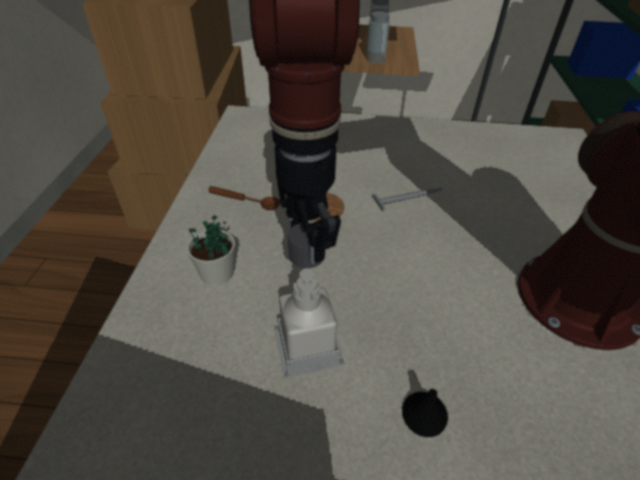

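The side view shows the cap hanging in the gripper around (305,245), with the neck bare at (307,290). I'll carry it towards the coaster and stop short, so the wrist camera sees it.

Emit:
drive_tool([
  {"dp": [0.6, -1.4, 0], "dr": [0, 0, 0]},
  {"dp": [1.8, -4, 0], "dr": [0, 0, 0]},
  {"dp": [3.2, -7, 0], "dr": [0, 0, 0]},
  {"dp": [4.6, -10, 0], "dr": [0, 0, 0]},
  {"dp": [6, -13, 0], "dr": [0, 0, 0]},
  {"dp": [7.4, -16, 0], "dr": [0, 0, 0]},
  {"dp": [8.8, -19, 0], "dr": [0, 0, 0]},
  {"dp": [10.1, -22, 0], "dr": [0, 0, 0]},
  {"dp": [11.5, -25, 0], "dr": [0, 0, 0]},
  {"dp": [12.9, -28, 0], "dr": [0, 0, 0]},
  {"dp": [14.3, -31, 0], "dr": [0, 0, 0]},
  {"dp": [15.2, -33.7, 0], "dr": [0, 0, 0]},
])

```text
clock: 14.22
position: [0.6265, -0.1873, 0.2521]
eef_rot: [3.14, -0.001, -2.508]
wrist_force: [0.3, -0.0, 0.1]
finger_gap: 0.0527
```

Emit:
drive_tool([
  {"dp": [0, 0, 0], "dr": [0, 0, 0]},
  {"dp": [0, 0, 0], "dr": [0, 0, 0]},
  {"dp": [0, 0, 0], "dr": [0, 0, 0]},
  {"dp": [0, 0, 0], "dr": [0, 0, 0]},
])

```text
clock: 14.55
position: [0.6269, -0.184, 0.2531]
eef_rot: [3.14, -0.0, -2.506]
wrist_force: [-0.2, 0.2, -0.4]
finger_gap: 0.0528
```

```bash
python3 look.py w8
```

```text
{'clock': 14.55, 'position': [0.6269, -0.184, 0.2531], 'eef_rot': [3.1404, -0.0004, -2.5064], 'wrist_force': [-0.1631, 0.1589, -0.3676], 'joint_pos': [-0.3974, 0.539, 0.2852, 1.3182, 0.0003, -1.0326]}
```

View pics/w8.png

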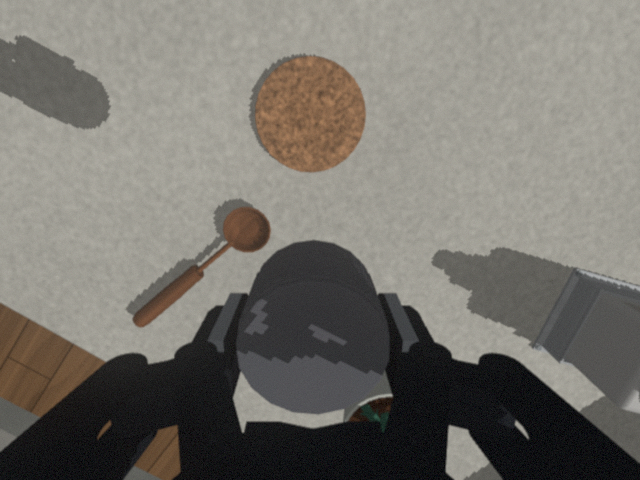

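The wrist view shows the coaster centred at about (310,113), the spoon bowl at (246,229), and the cap still gripped at (313,345).

```bash
python3 - <<'E'
from h import *
p=cv2.imread("pics/w8.png");T=np.load("pics/w8T.npy");d=np.load("pics/w8.npy");i=optics.camera_info("wrist")
hsv=cv2.cvtColor(p,cv2.COLOR_BGR2HSV); v,u=np.mgrid[:480,:640]
m=((hsv[...,1]>75)&(np.hypot(u-310,v-113)<72)).astype(np.uint8); m=cv2.morphologyEx(m,cv2.MORPH_OPEN,np.ones((3,3)))
c=max(cv2.findContours(m,0,2)[0],key=cv2.contourArea)
q=[]
for x,y in cv2.convexHull(c)[:,0]:
    ray=T[:3,:3]@np.array([(x-i["cx"])/i["fx"],(y-i["cy"])/i["fy"],1]); k=(.007-T[2,3])/ray[2]; q.append((T[:3,3]+k*ray)[:2])
q=np.array(q); A=np.c_[2*q,np.ones(len(q))]; s=np.linalg.lstsq(A,(q**2).sum(1),rcond=None)[0]
print(s[:2],np.sqrt(s[2]+s[0]**2+s[1]**2),cv2.minEnclosingCircle(q.astype(np.float32)))
print(cloud("wrist",d,T)[113,310], r.observe()["position"])
st=r.observe(); Rm=R.from_euler('xyz',st["eef_rot"]).as_matrix()
print(Rm.T@(np.r_[s[:2],.253]-st["position"]))
for u,v in [(313,281),(313,413),(237,340),(390,340)]:
    t=i["T_tool_cam"]; ray=t[:3,:3]@np.array([(u-i["cx"])/i["fx"],(v-i["cy"])/i["fy"],1]); k=(-.0315-t[2,3])/ray[2]; print((t[:3,3]+k*ray).round(4))
E
```

```text
[ 0.56543651 -0.23260853] 0.05426713762808393 ((0.5655601024627686, -0.23260298371315002), 0.054634664207696915)
[ 0.56282553 -0.23424836  0.0078025 ] [ 0.62699926 -0.18392995  0.25339469]
[ 0.07843852 -0.00263783  0.00041451]
[ 0.0258  0.     -0.0315]
[-0.0268  0.     -0.0315]
[ 0.0039 -0.0259 -0.0315]
[ 0.0039  0.0263 -0.0315]
```

Emit:
drive_tool([
  {"dp": [2, -0.1, 0], "dr": [0, 0, 0]},
  {"dp": [5, -0.2, 1], "dr": [0, 0, 0]},
  {"dp": [7.9, -0.25, 3], "dr": [0, 0, 0]},
  {"dp": [7.9, -0.25, 6], "dr": [0, 0, 0]},
  {"dp": [7.9, -0.25, 9], "dr": [0, 0, 0]},
  {"dp": [7.9, -0.25, 12], "dr": [0, 0, 0]},
  {"dp": [7.9, -0.25, 15], "dr": [0, 0, 0]},
  {"dp": [7.9, -0.25, 17], "dr": [0, 0, 0]},
  {"dp": [7.9, -0.25, 18.5], "dr": [0, 0, 0]},
  {"dp": [7.9, -0.25, 18.5], "dr": [0, 0, 0]},
  {"dp": [7.9, -0.25, 18.5], "dr": [0, 0, 0]},
  {"dp": [7.9, -0.25, 18.5], "dr": [0, 0, 0]},
])

```text
clock: 15.6
position: [0.5659, -0.2338, 0.0699]
eef_rot: [-3.14, 0.001, -2.507]
wrist_force: [-0.4, -0.6, -0.2]
finger_gap: 0.0528
```

```bash
python3 look.py w9; python3 - <<'E'
from h import *
p,d=optics.read_camera("top"); cv2.imwrite("pics/top2.png",p[:,:,::-1])
p,d=optics.read_camera("side"); cv2.imwrite("pics/side2.png",cv2.resize(p[130:280,220:420,::-1],None,fx=4,fy=4))
E
```

```text
{'clock': 15.6, 'position': [0.5659, -0.2338, 0.0699], 'eef_rot': [-3.1401, 0.0007, -2.5066], 'wrist_force': [-0.4147, -0.5782, -0.1967], 'joint_pos': [-0.5112, 0.5795, -0.1464, 0.8433, 0.0, -1.1462]}
```

View pics/w9.png

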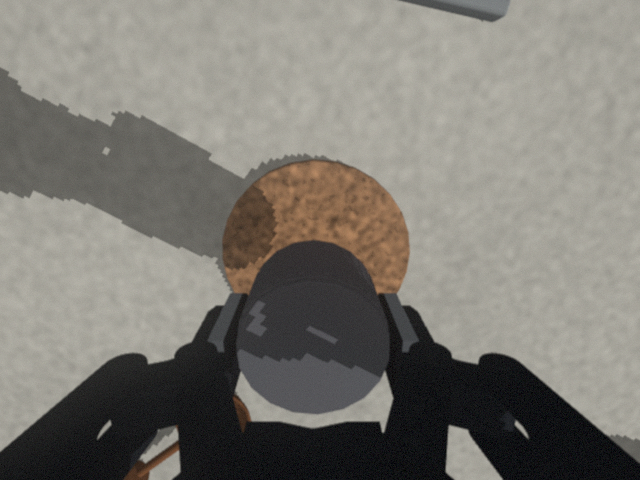

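View pics/side2.png

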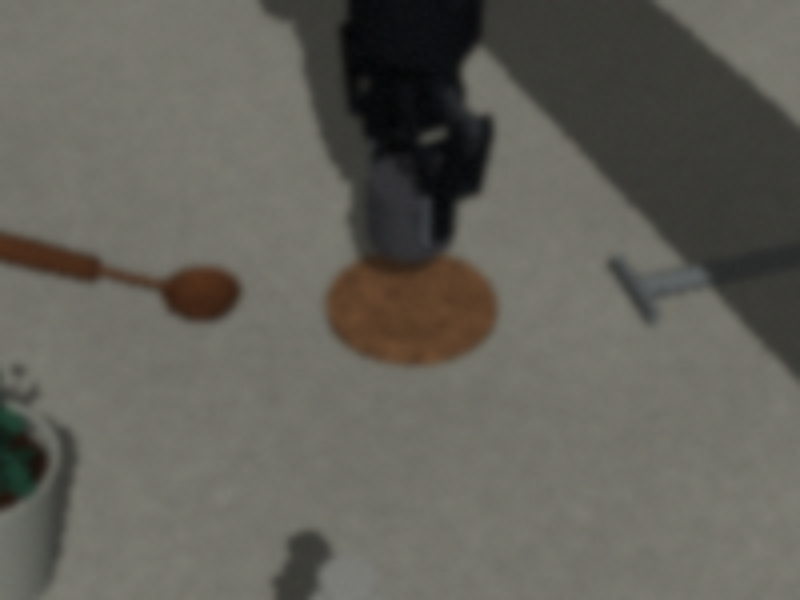

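The wrist view shows the coaster spanning u 223..409 (centre 316) and the cap centred at 313, perhaps 2 mm off. I'll measure it again now that the arm has settled.

Emit:
drive_tool([
  {"dp": [0, 0, 0], "dr": [0, 0, 0]},
  {"dp": [0, 0, 0], "dr": [0, 0, 0]},
  {"dp": [0, 0, 0], "dr": [0, 0, 0]},
])

```text
clock: 16.0
position: [0.5653, -0.2341, 0.069]
eef_rot: [-3.141, 0.0, -2.507]
wrist_force: [0.4, -0.2, -0.6]
finger_gap: 0.0529
```

```bash
python3 look.py w10; python3 - <<'E'
from h import *
p=cv2.imread("pics/w10.png");i=optics.camera_info("wrist");st=r.observe()
hsv=cv2.cvtColor(p,cv2.COLOR_BGR2HSV)
m=((hsv[...,1]>75)).astype(np.uint8); m[296:]=0; m=cv2.morphologyEx(m,cv2.MORPH_OPEN,np.ones((3,3)))
c=max(cv2.findContours(m,0,2)[0],key=cv2.contourArea)
h=cv2.convexHull(c)[:,0]; h=h[h[:,1]<288]; print(h[:,0].min(),h[:,0].max(),h[:,1].min())
t=i["T_tool_cam"]; zc=st["position"][2]-.008; q=[]
for x,y in h:
    ray=t[:3,:3]@np.array([(x-i["cx"])/i["fx"],(y-i["cy"])/i["fy"],1]); k=(zc-t[2,3])/ray[2]; q.append((t[:3,3]+k*ray)[:2])
q=np.array(q); A=np.c_[2*q,np.ones(len(q))]; s=np.linalg.lstsq(A,(q**2).sum(1),rcond=None)[0]
print("coaster in tool",s[:2],np.sqrt(s[2]+s[0]**2+s[1]**2))
E
```

```text
{'clock': 16.0, 'position': [0.5653, -0.2341, 0.069], 'eef_rot': [-3.1411, 0.0002, -2.5074], 'wrist_force': [0.4088, -0.2151, -0.5519], 'joint_pos': [-0.5121, 0.5805, -0.1474, 0.8424, 0.0, -1.1463]}
223 408 162
coaster in tool [-0.00020494  0.001334  ] 0.05414215344798005
```

Emit:
drive_tool([
  {"dp": [0, 0.1, 1], "dr": [0, 0, 0]},
  {"dp": [0, 0.1, 2.2], "dr": [0, 0, 0]},
  {"dp": [0, 0.1, 3.4], "dr": [0, 0, 0]},
  {"dp": [0, 0.1, 4.2], "dr": [0, 0, 0]},
  {"dp": [0, 0.1, 4.6], "dr": [0, 0, 0]},
  {"dp": [0, 0.1, 4.6], "dr": [0, 0, 0]},
  {"dp": [0, 0.1, 4.6], "dr": [0, 0, 0]},
  {"dp": [0, 0.1, 4.6], "dr": [0, 0, 0]},
])

```text
clock: 16.72
position: [0.5649, -0.2334, 0.0231]
eef_rot: [-3.141, 0.0, -2.507]
wrist_force: [-0.7, 1.1, -0.6]
finger_gap: 0.0529
```

Emit:
drive_tool([
  {"dp": [0, 0, 0.1], "dr": [0, 0, 0]},
  {"dp": [0, 0, 0.2], "dr": [0, 0, 0]},
  {"dp": [0, 0, 0.2], "dr": [0, 0, 0]},
  {"dp": [0, 0, 0.2], "dr": [0, 0, 0]},
])

```text
clock: 17.05
position: [0.5646, -0.2332, 0.0207]
eef_rot: [-3.141, 0.0, -2.507]
wrist_force: [-0.1, -0.5, -1.6]
finger_gap: 0.0526
```

Emit:
drive_tool([
  {"dp": [0, 0, 0.05], "dr": [0, 0, 0]},
  {"dp": [0, 0, 0.1], "dr": [0, 0, 0]},
  {"dp": [0, 0, 0.1], "dr": [0, 0, 0]},
  {"dp": [0, 0, 0.1], "dr": [0, 0, 0]},
])

```text
clock: 17.38
position: [0.5645, -0.2332, 0.0196]
eef_rot: [3.142, -0.0, -2.507]
wrist_force: [-0.6, 0.5, 0.4]
finger_gap: 0.0526
```

Emit:
drive_tool([
  {"dp": [0, 0, 0.05], "dr": [0, 0, 0]},
  {"dp": [0, 0, 0.1], "dr": [0, 0, 0]},
  {"dp": [0, 0, 0.1], "dr": [0, 0, 0]},
  {"dp": [0, 0, 0.1], "dr": [0, 0, 0]},
])

```text
clock: 17.72
position: [0.5646, -0.2332, 0.0188]
eef_rot: [-3.141, 0.0, -2.507]
wrist_force: [-0.9, 0.0, 4.0]
finger_gap: 0.0527
```

It has touched down at 4 N and z = 0.0188, as predicted. Releasing.

Emit:
drive_tool([
  {"dp": [0, 0, 0], "dr": [0, 0, 0]},
  {"dp": [0, 0, 0], "dr": [0, 0, 0]},
  {"dp": [0, 0, 0], "dr": [0, 0, 0]},
], fingers=0.66)

```text
clock: 17.97
position: [0.5645, -0.2332, 0.0185]
eef_rot: [3.142, -0.0, -2.507]
wrist_force: [-0.5, -0.4, 0.0]
finger_gap: 0.0563
```

Emit:
drive_tool([
  {"dp": [0, 0, 0], "dr": [0, 0, 0]},
  {"dp": [0, 0, 0], "dr": [0, 0, 0]},
  {"dp": [0, 0, 0], "dr": [0, 0, 0]},
  {"dp": [0, 0, 0], "dr": [0, 0, 0]},
  {"dp": [0, 0, 0], "dr": [0, 0, 0]},
], fingers=0.9)

```text
clock: 18.38
position: [0.5646, -0.2332, 0.0186]
eef_rot: [3.142, 0.0, -2.507]
wrist_force: [-0.1, 0.0, -0.5]
finger_gap: 0.0769
```

Emit:
drive_tool([
  {"dp": [0, 0, -1], "dr": [0, 0, 0]},
  {"dp": [0, 0, -3], "dr": [0, 0, 0]},
  {"dp": [0, 0, -6], "dr": [0, 0, 0]},
  {"dp": [0, 0, -9], "dr": [0, 0, 0]},
  {"dp": [0, 0, -12], "dr": [0, 0, 0]},
  {"dp": [0, 0, -15], "dr": [0, 0, 0]},
  {"dp": [0, 0, -18], "dr": [0, 0, 0]},
  {"dp": [0, 0, -18], "dr": [0, 0, 0]},
  {"dp": [0, 0, -18], "dr": [0, 0, 0]},
  {"dp": [0, 0, -18], "dr": [0, 0, 0]},
])

```text
clock: 19.22
position: [0.5643, -0.2331, 0.1987]
eef_rot: [-3.142, 0.0, -2.507]
wrist_force: [-1.3, 0.3, -0.3]
finger_gap: 0.0767
```

```bash
python3 look.py w11; python3 - <<'E'
from h import *
for n in("top","side"):
    p,d=optics.read_camera(n); cv2.imwrite(f"pics/{n}3.png",p[:,:,::-1])
    a=cv2.imread(f"pics/{n}0.png")
d=np.load("pics/w11.npy");T=np.load("pics/w11T.npy");W=cloud("wrist",d,T);z=W[...,2]
m=(np.abs(z-.05)<.003)&(np.hypot(W[...,0]-.565,W[...,1]+.233)<.05)
q=W[m][:,:2].astype(np.float32);h=cv2.convexHull(q)[:,0]; A=np.c_[2*h,np.ones(len(h))]; s=np.linalg.lstsq(A,(h**2).sum(1),rcond=None)[0]
print("cap",s[:2],np.sqrt(s[2]+s[0]**2+s[1]**2),np.median(z[m]),m.sum())
E
```

```text
{'clock': 19.2167, 'position': [0.5643, -0.2331, 0.1987], 'eef_rot': [-3.1415, 0.0, -2.5074], 'wrist_force': [-1.2702, 0.3073, -0.3365], 'joint_pos': [-0.5114, 0.4722, 0.0329, 1.1314, -0.0, -1.1456]}
cap [ 0.56513631 -0.23302917] 0.02681215853105226 0.05005475620096417 3369
```

View pics/w11.png

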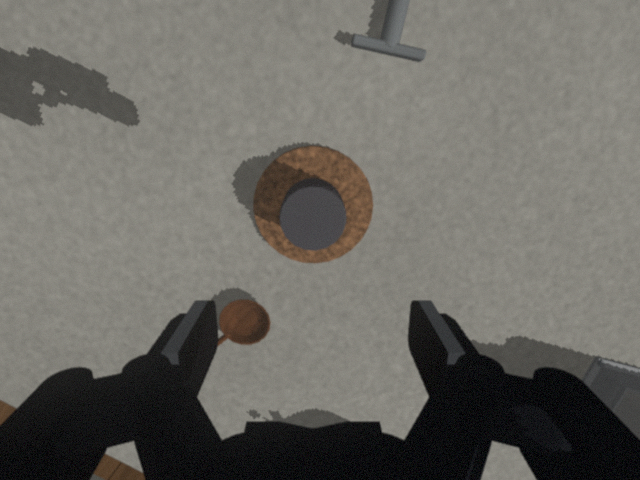

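View pics/side3.png

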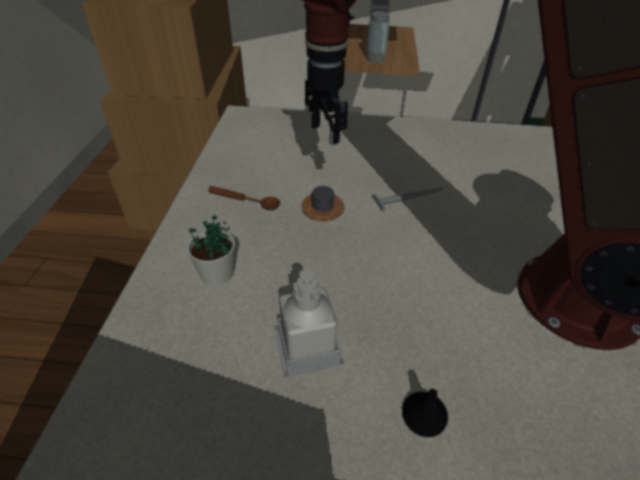

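The wrist view shows the cap upright on the coaster. Its top is at (313,213), with the coaster centred near (313,204), an offset that fits the cap's height. It measures (0.5651, -0.2330, top at 0.050), against a coaster centre of (0.565, -0.2325). The side view shows the other things unmoved and the gripper clear. Handing in.

```bash
python3 -c "
from rig import r
print(r.hand_in())"
```

```text
the job is handed in; nothing more can be done
None
```

The cap is off the jug and standing top side up in the middle of the cork coaster. I handed the job in at about 19 s of the 70 s.

- **Opening:** I gripped the cap by its sides and pressed it about 11 mm down to its stop. It was turned 61° anticlockwise while pressed. I then eased it up; the spring force faded to zero about 5 mm above the closed height, and I lifted it off.
- **Forces:** The highest reading was about 19 N in total, against the 25 N limit. Upward force was 15 to 18 N during the turn, and at a few readings it sat just under 16 N. The height stayed constant throughout, so the cap was on its stop. These are readings at the end of each move, so a brief peak in between would not show.
- **Placing:** The cap touched down at 4 N, and I let go only then. After I backed off, the wrist camera put it about 0.5 mm from the coaster's centre, with its top at 50 mm (the expected height).
- **Camera agreement:** The fixed cameras differed from each other by 5 to 6 mm on cap and coaster positions. I relied on the wrist camera and on how it fitted the given sizes.
- **Other things:** In the last side picture, the pot, spoon, dibber, funnel and jug looked unmoved, and the gripper was touching nothing. I judged this by eye and did not measure it.

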